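# Unclip the fume extractor's cover and take out the spent filter

### The arm

A 6-joint arm with a two-finger parallel gripper is mounted at the origin on a cart in front of the work surface, level with it; the furniture and walls round the work are solid. World frame = base frame: x ahead of the robot, y to its left, z up, the work surface at z = 0. Lengths are in m, angles in rad, forces in N, time in s.
With the tool pointing down it reaches from about 0.275 to 0.825 m from the base axis. Payload 4.9 kg.
Tool frame: the origin (TCP) lies between the finger pads; the fingertips stand 25 mm ahead of it and the grasp point (between the pads) lies 6 mm ahead of it; x points along the fingers, z is the direction in which the jaws open and shut, and the axes are right-handed (so a half turn about x gives the same grasp; the last joint's range is limited). The gripper opens to 85 mm and grips with 20 to 120 N. Pads are 22 mm wide; open, the fingers measure 114 mm over their backs; the gripper's body (76 mm by 85 mm) begins 54 mm behind the grasp point. The pads swing forward as they close: fully open they stand 13 mm farther back than shut.
Start: joints at [1.04, 0.326, -0.193, 1.052, 0, 1.437], TCP at [0.213, 0.507, 0.256] pointing down, gripper open.
Joint ranges: [-2.65, 2.65], [-0.97, 1.79], [-1.3, 1.35], [-1.93, 2.1], [-1.47, 1.37], [-3.14, 3.14]. Speed limits (rad/s): [2.57, 2.57, 3.14, 3.14, 3.14, 3.14].

### API

Orientations are given as a unit quaternion [x, y, z, w].
In Python, from cell import arm gives the robot as it stands. The module is installed in compiled form; this text tells all that it offers.
- The arm moves only by the tool carry_out, never from a script. Its arguments are lists of equal length, an entry for each row: "jaw": the opening, from 0 (shut) to 1 (fully open); "dp": the shift along the world's x, y, z in m, a list of three; "turn": the turn, a rotation vector about the world's x, y, z in rad, a list of three. A call has 1 to 20 rows; each row is the pose to reach, as a shift and turn from the pose commanded when the call began; what a row does not reach only later rows make up. A row lasts 1/12 s, in which the tool goes at most 41.7 mm and 7.16 degrees, less where a joint would pass 70% of its speed; a pose out of reach is approached as far as the arm can. A call with a gripper value outside its range is refused whole. The fingers move at their own pace and stop on an object; "force" is the grip in N (left out, the last holds). Time passes only in rows, so rows that repeat a pose let the fingers close. It gives the time, the measured TCP pose, the force and the opening at its end, in the units of the state.
- arm.get_obs(): the state, without advancing time (a new reading comes with each control period).
- arm.capture(name): name is "side" or "top"; returns a dict with "frame" (420x560x3 uint8, blue, green, red), "range_z" (420x560 float32, m along the optical axis (not along the pixel's ray), 0 where there is no reading), "K" (3x3 intrinsics, pixels), "origin" and "attitude" of the camera in the world. Camera axes: x right, y down, z forward; pixel columns grow to the right and rows downward; lengths in m; the calibration is good to about 2 mm. A picture is of the moment at which its call begins.
- arm.finish_job(): hands the job in, once; it reports no verdict.
The state is a dict: "t": time; "q": joint angles; "qd": joint speeds; "joint_efforts": joint torques, N m; "ee_pos": TCP position; "tcp_rot": TCP orientation; "wrist_force": force on the tool from outside, world axes, zero at the start; "wrist_torque": the same for the moment, N m; "grip_width": opening from 0.0 (shut) to 1.0 (fully open).
Only numpy, scipy, OpenCV 4.12 (cv2) and the standard library are available. Lean on these libraries where they do the work, as an engineer would, in place of code of your own. Each camera call takes 0.05 s, during which the arm holds its last target.

### The job

Take the spent filter out of the fume extractor's white housing: squeeze the two orange tabs of its cover together to unclip it, lift the cover off, and set it down on the aluminium stand, flat, tabs up, centred and squarely across the two rails. Then lift the white filter out by its blue rib, set it down flat, rib up, in the red tray, and let go. Do not shove or tip the jars and the reel of wire standing around.

Things in the scene. Friction and masses are not known exactly. Their poses are not given: they have to be found in the camera images.
- housing_rim (a point): White filter housing, fixed, 130 x 84 x 60 mm (x, y, z), open on top, walls 6 mm. This point is the centre of its upper rim, 60 mm above the bench; z up, x along its long side; a 10 mm long hose stub of 34 mm diameter sticks out of its +x end. Inside, floor 5 mm above the bench; a 40 mm long latch ledge on each long wall (y = +-30 to 36 mm, z 3 to 8 mm below the rim) leaves 60 mm free between them.
- cover: Grey clip-on cover with grille slots, 120 g: plate 126 x 80 x 4 mm, loose, lying on the housing's rim with its long side (x) along the housing's. Origin: centre of the plate's underside, z up. Four feet at its corners reach 6 mm below the plate (x = +-51.5 to 57.5 mm, y = +-26.5 to 34.5 mm); the barbed tab legs reach 14 mm below it (x within +-12 mm).
- cover_grip (a point): The point midway between the cover's two orange tabs, 26 mm above the plate's underside (22 mm above its upper face); axes as the cover's. The tabs are upright plates 24 mm wide (x) and 4 mm thick that stand 34 mm above the plate's upper face; their outer faces are 56 mm apart (y = +-28 mm) at rest and 42 mm apart when squeezed fully in. Squeezed between fingers that close along y, they also serve as the handle: keep squeezing while lifting straight up.
- tab_left (a joint): Inward travel of the tab on the cover's +y side: 0 at rest (its barb hooked under the housing's ledge), 0.007 m fully squeezed; springs back. Both barbs clear the ledges from 0.004 m on. Takes 2.4 N to start and 8 N fully in.
- tab_right (a joint): The same for the tab on the -y side.
- cartridge: Spent filter cartridge, 120 g, loose on the floor of the housing under the cover: white frame with brown pleats, 90 x 50 x 20 mm, with an upright blue pull rib on top. Origin: centre of its underside; z up, x along its long side. Roughly central in the housing, nearly parallel to it.
- cartridge_rib (a point): The rib of the cartridge, 40 mm above the cartridge's underside; axes as the cartridge's. The rib is 10 mm thick (x), 24 mm long (y) and runs from 18 to 52 mm above the underside (the frame's top is at 20 mm); pinch it along x.
- stand_top (a point): Aluminium stand, fixed: base 110 x 90 x 6 mm with two rubber-topped rails along y at x = +-34 to 42 mm. This point: centre of the stand at the height of the rail tops, 34 mm above the bench; z up. The cover goes here with its x along the stand's x (either way round), its plate on both rails and its feet hanging outside them.
- tray_in (a point): Red open tray, fixed, 140 x 100 x 30 mm, walls 4 mm. This point: centre of its inner floor, 4 mm above the bench; z up, x along its long side.
- reel_mid (a point): Bystander: reel of solder wire with black flanges, 56 mm across, 34 mm tall, loose, standing upright on the 3 mm thick teal mat; this point is its centre, half-way up. To be left alone.
- jar_a_mid (a point): Bystander: white jar with an orange cap, 42 mm across, 52 mm tall, loose, standing upright on the 3 mm thick teal mat; this point is its centre, half-way up. To be left alone.
- jar_b_mid (a point): Bystander: small white jar with a red cap, 37 mm across, 46 mm tall, loose, standing upright on the 3 mm thick teal mat; this point is its centre, half-way up. To be left alone.
- jar_c_mid (a point): Bystander: small white jar with a red cap, twin of the other, 37 mm across, 46 mm tall, loose, standing upright on the 3 mm thick teal mat; this point is its centre, half-way up. To be left alone.

How it is judged:
On the way, in this order (a step that is already met when the one before it is completed fails the run):
1. both tabs are squeezed in (more than 4 mm each) while the cover still sits on the housing (value of joint each of tab_left, tab_right above 0.004 m and distance between cover_grip and housing_rim below 0.031 m), for 0.06 s.
2. the cover lies flat and square on the stand's rails, let go, with the filter still in the housing (x of cover_grip in the frame of stand_top between -0.009 and 0.009 m and y of cover_grip in the frame of stand_top between -0.015 and 0.015 m and z of cover_grip in the frame of stand_top between 0.022 and 0.03 m and angle between cover_grip's own z axis and vertical below 0.08 rad and angle between the x axis of cover_grip and the x axis of stand_top, either way round below 0.2 rad and value of joint each of tab_left, tab_right below 0.001 m and linear speed of cover below 0.02 m/s and horizontal distance between cartridge_rib and housing_rim below 0.03 m), for 0.1 s.
At the end, for the whole second after the job is handed in: The cover lies tabs up on both rails of the stand, centred within 9 mm across the rails (x) and 15 mm along them (y), level within 0.08 rad and square within 0.2 rad; the filter stands flat on the tray's floor, rib up, its middle within 30 mm of the tray's in x and y; both at rest (x of cover_grip in the frame of stand_top between -0.009 and 0.009 m and y of cover_grip in the frame of stand_top between -0.015 and 0.015 m and z of cover_grip in the frame of stand_top between 0.022 and 0.03 m and angle between cover_grip's own z axis and vertical below 0.08 rad and angle between the x axis of cover_grip and the x axis of stand_top, either way round below 0.2 rad and x of cartridge_rib in the frame of tray_in between -0.03 and 0.03 m and y of cartridge_rib in the frame of tray_in between -0.03 and 0.03 m and z of cartridge_rib in the frame of tray_in between 0.035 and 0.045 m and angle between cartridge_rib's own z axis and vertical below 0.1 rad and linear speed of each of cover, cartridge below 0.02 m/s); the robot touches nothing.
It fails at once if the reel of solder wire with black flanges is moved more than 25 mm or tipped (distance of reel_mid from where it was at the start of the episode above 0.025 m or angle between reel_mid's own z axis and vertical above 0.3 rad).
It fails at once if the white jar with an orange cap is moved more than 25 mm or tipped (distance of jar_a_mid from where it was at the start of the episode above 0.025 m or angle between jar_a_mid's own z axis and vertical above 0.3 rad).
It fails at once if the small white jar with a red cap is moved more than 25 mm or tipped (distance of jar_b_mid from where it was at the start of the episode above 0.025 m or angle between jar_b_mid's own z axis and vertical above 0.3 rad).
It fails at once if the small white jar with a red cap, twin of the other is moved more than 25 mm or tipped (distance of jar_c_mid from where it was at the start of the episode above 0.025 m or angle between jar_c_mid's own z axis and vertical above 0.3 rad).
It also fails if it takes over 64 s, if anything falls off the work surface, if the arm or the gripper's body presses on something with over 40 N, if the wrist force passes 120 N, or if a joint passes its speed limit or range.

## Working session

There is one attempt and no reset: what is moved stays moved. The work goes in short steps, Python scripts to look and compute and a tool call to move; the robot and the scene stay as the last step left them, time stands still between calls to the robot, and variables do not carry over. Pictures are saved under pics/ and viewed, and the job is handed in when it is done.

Besides the shell and the picture viewer there is one more tool, called after "Emit:" in YAML: its name, and indented under it one key for each argument. carry_out: Moves the arm, as the interface text tells. Its arguments: {"type":"object","properties":{"jaw":{"type":"array"},"dp":{"type":"array"},"turn":{"type":"array"},"force":{"type":"number"}},"required":["jaw","dp","turn"]}

```bash
mkdir -p pics; cat > h.py <<'E'
import numpy as np, cv2
from cell import arm
from scipy.spatial.transform import Rotation as R
def cap(n,tag):
    c=arm.capture(n); cv2.imwrite(f'pics/{tag}.png',c['frame']); np.savez(f'pics/{tag}.npz',**{k:np.array(v) for k,v in c.items()}); return c
def load(tag): return dict(np.load(f'pics/{tag}.npz'))
def att(c):
    a=np.array(c['attitude']); return a if a.shape==(3,3) else R.from_quat(a).as_matrix()
def cloud(c):
    K=c['K'];z=c['range_z'];v,u=np.mgrid[:z.shape[0],:z.shape[1]]
    p=np.stack([(u-K[0,2])/K[0,0]*z,(v-K[1,2])/K[1,1]*z,z],-1)
    w=p@att(c).T+np.array(c['origin']); w[z==0]=np.nan; return w
def ray(c,u,v,h):
    K=c['K'];d=att(c)@np.array([(u-K[0,2])/K[0,0],(v-K[1,2])/K[1,1],1]);o=np.array(c['origin'])
    return o+d*(h-o[2])/d[2]
E
python3 - <<'E'
from h import *
for n in('top','side'):
    c=cap(n,n+'0'); print(n,c['origin'],c['attitude'],c['K'])
print(arm.get_obs())
E
```

```text
top [ 0.22862589 -0.01797806  1.31514511] [ 0.73446564 -0.67040684  0.06885102 -0.07984004] [[538.60630791   0.         282.25781193]
 [  0.         538.60630791 216.77504271]
 [  0.           0.           1.        ]]
side [ 0.27405902 -0.75600156  0.52998689] [ 0.85458407 -0.11913159  0.07055537 -0.5005154 ] [[433.73303991   0.         273.47253009]
 [  0.         433.73303991 205.40407161]
 [  0.           0.           1.        ]]
{'t': 0.1, 'q': array([ 1.03981646e+00,  3.26858386e-01, -1.93487472e-01,  1.05201569e+00,
       -5.98003251e-06,  1.43662632e+00]), 'qd': array([ 0.00021153, -0.00145203,  0.00387591,  0.00069986, -0.00124351,
       -0.00142121]), 'joint_efforts': array([-3.69360222e-06, -4.44241118e+01,  2.63037837e+01,  7.87963771e-03,
       -1.91201157e-04, -6.66865688e-06]), 'ee_pos': array([0.21228832, 0.50684801, 0.25558495]), 'tcp_rot': array([-0.3918821 ,  0.58924052,  0.39139408,  0.58824714]), 'wrist_force': array([ 0.25780617, -0.30196362, -0.46821668]), 'wrist_torque': array([ 0.07509081, -0.03150258,  0.00478732]), 'grip_width': 1.0006651772620432}
```

View pics/top0.png

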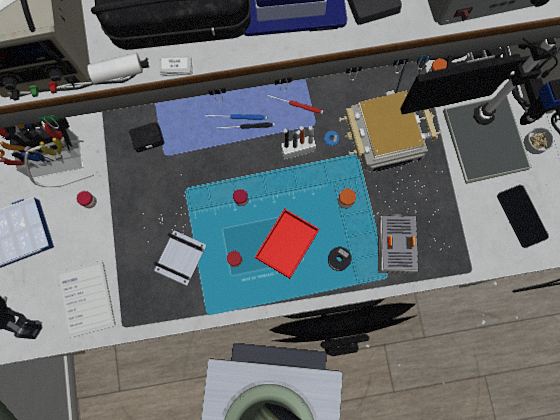

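View pics/side0.png

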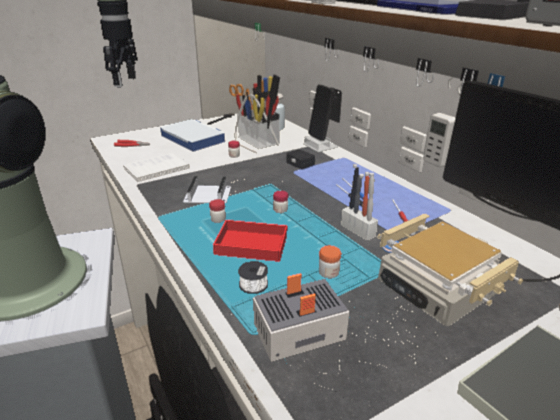

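The top view shows the housing with the cover at (398,243), stand (180,257), tray (287,243), reel (340,259), orange-cap jar (347,197) and red-cap jars (240,197) and (235,259). I'll enlarge these.

```bash
python3 - <<'E'
from h import *
c=load('top0');f=c['frame']
def crop(u0,v0,w,h,s): return cv2.resize(f[v0:v0+h,u0:u0+w],None,fx=s,fy=s,interpolation=cv2.INTER_CUBIC)
a=crop(365,205,66,75,8);b=crop(145,222,70,75,8)
cv2.imwrite('pics/z1.png',crop(370,205,60,75,8)); cv2.imwrite('pics/z2.png',crop(145,222,70,70,8));cv2.imwrite('pics/z3.png',crop(220,180,150,105,5))
w=cloud(c)
for n,(u,v) in dict(house=(398,243),stand=(180,257),tray=(287,243),reel=(340,259),ja=(347,197),jb=(240,197),jc=(235,259),far=(86,199),bench=(380,290)).items(): print(n,w[v,u].round(4))
E
```

```text
house [ 0.4564 -0.262   0.0665]
stand [0.3844 0.2557 0.0057]
tray [ 0.4424 -0.0022  0.0078]
reel [ 0.4151 -0.1347  0.0058]
ja [ 0.5586 -0.1364  0.0588]
jb [0.5369 0.1205 0.0528]
jc [0.3864 0.1163 0.0492]
far [0.4999 0.4943 0.0452]
bench [ 0.3498 -0.2379 -0.0053]
```

View pics/z1.png

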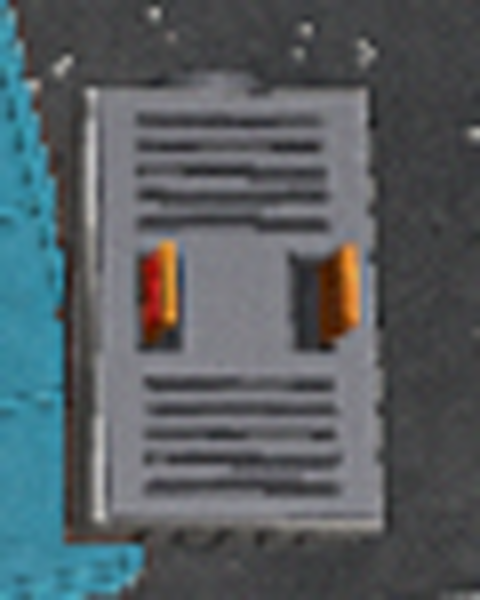

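View pics/z2.png

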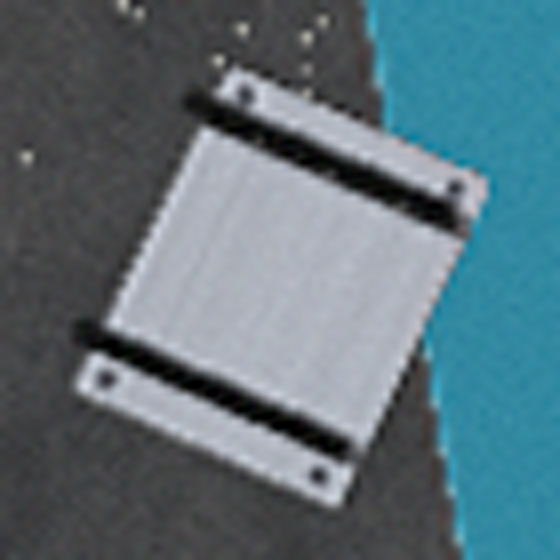

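View pics/z3.png

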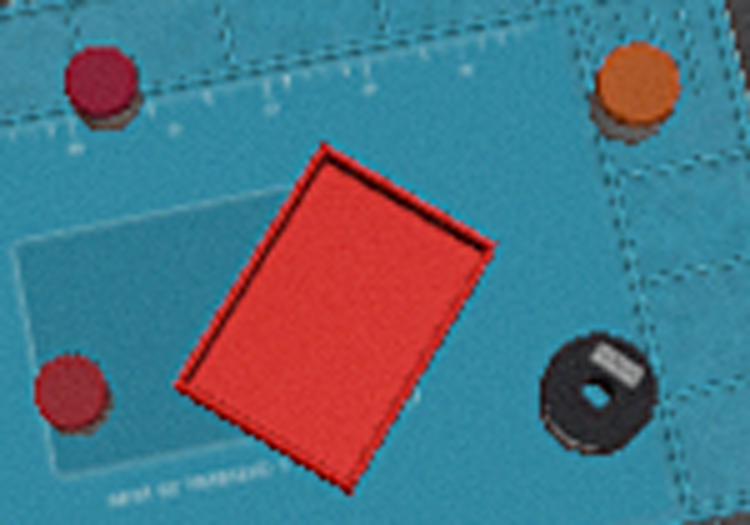

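```bash
python3 - <<'E'
from h import *
c=load('top0');w=cloud(c);K=c['K']
def rect(mask,box,name):
    u0,v0,u1,v1=box;m=np.zeros(mask.shape,bool);m[v0:v1,u0:u1]=True;m&=mask
    p=w[m]; (cx,cy),(a,b),t=cv2.minAreaRect((p[:,:2]*1000).astype(np.float32)); print(name,len(p),'c',round(cx,1),round(cy,1),'size',round(a,1),round(b,1),'ang',round(t,1),'mean',p.mean(0).round(4))
z=w[...,2]
H=(370,205,430,285)
rect((z>.056)&(z<.072),H,'plate')
rect((z>.085)&(z<.11),H,'tabs')
rect((z>.085)&(z<.11),(370,205,398,285),'tabL');rect((z>.085)&(z<.11),(398,205,430,285),'tabR')
S=(145,222,215,292)
rect((z>.022)&(z<.045),S,'rails')
rect((z>.022),(250,205,325,280),'tray rim')
for n,b in dict(reel=(323,243,358,276),ja=(332,182,362,210),jb=(225,183,252,208),jc=(222,246,248,272)).items():
    rect(z>.03,b,n)
# manual corners
def pt(x,y,u0,v0,s,h): return ray(c,u0+(x+.5)/s-.5,v0+(y+.5)/s-.5,h)
def show(n,L,u0,v0,s,h):
    P=np.array([pt(x,y,u0,v0,s,h)[:2] for x,y in L])*1000;print(n,P.round(1).tolist(),'c',P.mean(0).round(1),'sides',[round(np.linalg.norm(P[i]-P[i-1]),1) for i in range(len(P))],'dirs',[round(np.degrees(np.arctan2(*(P[i]-P[i-1])[::-1])),1) for i in range(len(P))])
show('cover',[(100,88),(368,90),(384,518),(107,518)],370,205,8,.064)
show('standbase',[(232,68),(487,180),(343,507),(77,388)],145,222,8,.006)
show('rails',[(193,103),(465,222),(350,453),(80,330)],145,222,8,.034)
show('tray',[(323,145),(495,246),(350,492),(177,385)],220,180,5,.03)
show('ja',[(638,83)],220,180,5,.055);show('jb',[(102,82)],220,180,5,.049);show('jc',[(72,393)],220,180,5,.049);show('reel',[(598,393)],220,180,5,.037)
E
```

```text
plate 1853 c 458.7 -264.9 size 129.8 85.2 ang 4.9 mean [ 0.4568 -0.2639  0.0642]
tabs 62 c 458.8 -264.4 size 23.8 56.2 ang 4.0 mean [ 0.4587 -0.2651  0.0948]
tabL 30 c 456.6 -238.3 size 23.0 3.9 ang 4.2 mean [ 0.4565 -0.2381  0.0947]
tabR 32 c 460.7 -290.5 size 23.9 3.6 ang 3.3 mean [ 0.4608 -0.2904  0.095 ]
rails 265 c 384.6 255.1 size 89.4 84.1 ang 71.4 mean [0.3852 0.2537 0.0339]
tray rim 370 c 441.5 -2.2 size 100.3 141.5 ang 64.2 mean [ 0.4435 -0.0017  0.0295]
reel 399 c 414.6 -130.9 size 54.5 54.0 ang 33.5 mean [ 0.4143 -0.131   0.0378]
ja 253 c 562.1 -137.4 size 40.8 40.0 ang 73.9 mean [ 0.5601 -0.1368  0.0544]
jb 189 c 541.3 121.7 size 35.7 32.5 ang 83.2 mean [0.5404 0.121  0.0488]
jc 186 c 390.1 119.2 size 35.8 33.5 ang 10.8 mean [0.3889 0.1191 0.0493]
cover [[519.4, -221.8], [525.9, -300.9], [399.1, -310.6], [391.8, -230.6]] c [ 459.1 -265.9] sides [np.float64(127.9), np.float64(79.4), np.float64(127.2), np.float64(80.4)] dirs [np.float64(3.9), np.float64(-85.3), np.float64(-175.6), np.float64(95.2)]
standbase [[449.5, 280.4], [421.9, 197.5], [318.4, 228.8], [346.9, 314.2]] 
[... 313 characters left out ...]
loat64(76.3), np.float64(90.0)] dirs [np.float64(-18.8), np.float64(-108.3), np.float64(160.4), np.float64(71.2)]
tray [[523.1, 12.0], [480.5, -75.8], [355.3, -16.3], [398.9, 71.1]] c [439.4  -2.2] sides [np.float64(137.5), np.float64(97.5), np.float64(138.6), np.float64(97.6)] dirs [np.float64(-25.5), np.float64(-115.9), np.float64(154.6), np.float64(63.5)]
ja [[561.6, -137.1]] c [ 561.6 -137.1] sides [np.float64(0.0)] dirs [np.float64(0.0)]
jb [[540.3, 121.1]] c [540.3 121.1] sides [np.float64(0.0)] dirs [np.float64(0.0)]
jc [[388.1, 118.9]] c [388.1 118.9] sides [np.float64(0.0)] dirs [np.float64(0.0)]
reel [[412.4, -129.9]] c [ 412.4 -129.9] sides [np.float64(0.0)] dirs [np.float64(0.0)]
```

```bash
python3 - <<'E'
from h import *
o=arm.get_obs();M=R.from_quat(o['tcp_rot']).as_matrix();print(M.round(3));print('jaw yaw',np.degrees(np.arctan2(M[1,2],M[0,2])))
E
```

```text
[[-0.001 -0.922  0.386]
 [-0.001  0.386  0.922]
 [-1.     0.    -0.002]]
jaw yaw 67.26447922531042
```

Emit:
carry_out:
  jaw: [1, 1, 1, 1, 1, 1, 1, 1, 1, 1, 1, 1, 1, 1, 1, 1, 1, 1, 1, 1]
  dp:
    - [0.012, -0.038, 0]
    - [0.025, -0.077, 0]
    - [0.037, -0.116, 0]
    - [0.049, -0.154, 0]
    - [0.061, -0.193, 0]
    - [0.074, -0.231, 0]
    - [0.086, -0.27, 0]
    - [0.098, -0.308, 0]
    - [0.111, -0.347, 0]
    - [0.123, -0.385, 0]
    - [0.135, -0.424, 0]
    - [0.148, -0.463, 0]
    - [0.16, -0.501, 0]
    - [0.172, -0.54, 0]
    - [0.185, -0.578, 0]
    - [0.197, -0.617, 0]
    - [0.209, -0.655, -0.01]
    - [0.222, -0.694, -0.02]
    - [0.234, -0.732, -0.03]
    - [0.246, -0.771, -0.04]
  turn:
    - [0, 0, 0.02]
    - [0, 0, 0.05]
    - [0, 0, 0.07]
    - [0, 0, 0.09]
    - [0, 0, 0.12]
    - [0, 0, 0.14]
    - [0, 0, 0.17]
    - [0, 0, 0.19]
    - [0, 0, 0.21]
    - [0, 0, 0.24]
    - [0, 0, 0.26]
    - [0, 0, 0.28]
    - [0, 0, 0.31]
    - [0, 0, 0.33]
    - [0, 0, 0.35]
    - [0, 0, 0.38]
    - [0, 0, 0.4]
    - [0, 0, 0.42]
    - [0, 0, 0.45]
    - [0, 0, 0.47]
  force: 30

```text
t: 1.77
ee_pos: [0.4584, -0.2653, 0.2155]
tcp_rot: [-0.518, 0.481, 0.518, 0.481]
wrist_force: [1.1, -0.8, 0.7]
grip_width: 1.0
```

Emit:
carry_out:
  jaw: [1, 1, 1]
  dp:
    - [0, 0, 0]
    - [0, 0, 0]
    - [0, 0, 0]
  turn:
    - [0, 0, 0]
    - [0, 0, 0]
    - [0, 0, 0]

```text
t: 2.02
ee_pos: [0.4577, -0.2628, 0.2157]
tcp_rot: [-0.517, 0.481, 0.519, 0.482]
wrist_force: [0.3, -0.4, -0.7]
grip_width: 1.001
```

```bash
cat > s.py <<'E'
from h import *
def st():
    o=arm.get_obs();M=R.from_quat(o['tcp_rot']).as_matrix();print('t',o['t'],'tcp',o['ee_pos'].round(4),'yaw',np.degrees(np.arctan2(M[1,2],M[0,2])).round(2),'down',M[:,0].round(3),'F',o['wrist_force'].round(1),'g',round(o['grip_width'],3),'q',o['q'].round(2))
if __name__=='__main__': st()
E
python3 s.py; python3 -c "
from h import *
c=cap('side','side1');cv2.imwrite('pics/side1z.png',cv2.resize(c['frame'][150:380,180:430],None,fx=2.5,fy=2.5,interpolation=cv2.INTER_CUBIC))"
```

```text
t 2.0167 tcp [ 0.4577 -0.2628  0.2157] yaw 94.16 down [-0.002  0.002 -1.   ] F [ 0.3 -0.4 -0.7] g 1.001 q [-0.66  0.32 -0.31  0.94  0.   -0.73]
```

View pics/side1z.png

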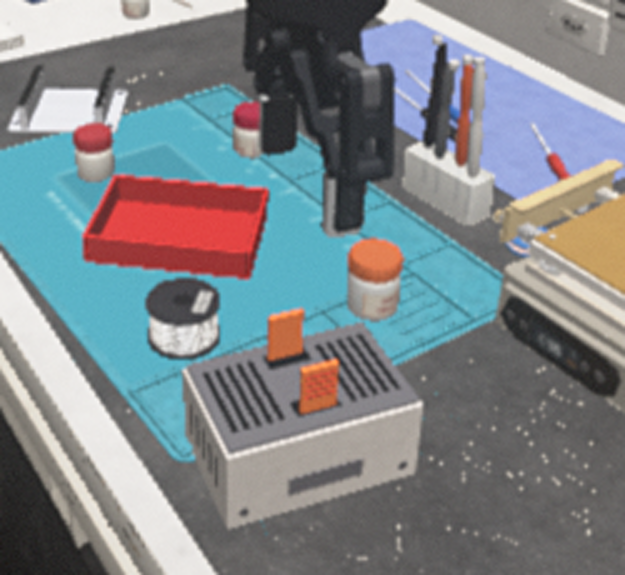

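The gripper is above the housing, tilted nowhere, with the tabs still clear below (at 285,335 and 318,385 in the crop). I'll cross-check the tab position with the side camera's depth.

```bash
python3 - <<'E'
from h import *
c=load('side0');w=cloud(c)
hsv=cv2.cvtColor(c['frame'],cv2.COLOR_BGR2HSV)
m=(hsv[...,1]>140)&(hsv[...,0]<22);
b=np.zeros_like(m);b[268:320,280:322]=1;m&=b.astype(bool)
n,l,s,ce=cv2.connectedComponentsWithStats(m.astype(np.uint8))
for i in range(1,n):
    if s[i,4]>15:
        p=w[l==i];p=p[~np.isnan(p[:,0])];print(s[i],np.median(p,0).round(4),p.min(0).round(4),p.max(0).round(4))
E
```

```text
[287 274  14  20 221] [ 0.4548 -0.2427  0.0821] [ 0.4437 -0.2457  0.0645] [ 0.4667 -0.2392  0.099 ]
[300 294  16  21 257] [ 0.4587 -0.2945  0.0831] [ 0.4477 -0.2974  0.0638] [ 0.4871 -0.2532  0.0991]
```

```bash
python3 - <<'E'
from h import *
c=load('side1');w=cloud(c)
p=w[150:250,270:345].reshape(-1,3);p=p[(p[:,2]>.12)&(np.hypot(p[:,0]-.458,p[:,1]+.263)<.1)]
for s in(1,-1):
    q=p[(p[:,1]+.263)*s>0]; print(s,len(q),np.sort(q[:,2])[:12].round(4),np.percentile(q[:,1],[2,50,98]).round(3))
E
```

```text
1 861 [0.2032 0.2041 0.2042 0.2046 0.2047 0.2052 0.2054 0.2055 0.2057 0.206
 0.206  0.2061] [-0.26  -0.222 -0.196]
-1 2929 [0.2034 0.2042 0.2045 0.2046 0.2049 0.2049 0.2049 0.205  0.205  0.2052
 0.2052 0.2053] [-0.338 -0.31  -0.275]
```

Emit:
carry_out:
  jaw: [1, 1, 1, 1, 1, 1, 1, 1, 1]
  dp:
    - [0, -0.0015, -0.03]
    - [0, -0.0015, -0.05]
    - [0, -0.0015, -0.07]
    - [0, -0.0015, -0.09]
    - [0, -0.0015, -0.105]
    - [0, -0.0015, -0.118]
    - [0, -0.0015, -0.126]
    - [0, -0.0015, -0.126]
    - [0, -0.0015, -0.126]
  turn:
    - [0, 0, 0]
    - [0, 0, 0]
    - [0, 0, 0]
    - [0, 0, 0]
    - [0, 0, 0]
    - [0, 0, 0]
    - [0, 0, 0]
    - [0, 0, 0]
    - [0, 0, 0]

```text
t: 2.82
ee_pos: [0.4585, -0.2641, 0.0909]
tcp_rot: [0.518, -0.481, -0.518, -0.481]
wrist_force: [-0.4, 0.7, 0.3]
grip_width: 1.0
```

```bash
python3 s.py; python3 -c "
from h import *
c=cap('side','side2');cv2.imwrite('pics/side2z.png',cv2.resize(c['frame'][230:370,230:370],None,fx=4,fy=4,interpolation=cv2.INTER_CUBIC))"
```

```text
t 2.8167 tcp [ 0.4585 -0.2641  0.0909] yaw 94.26 down [ 0. -0. -1.] F [-0.4  0.7  0.3] g 1.0 q [-0.66  0.46 -0.46  0.65  0.   -0.74]
```

View pics/side2z.png

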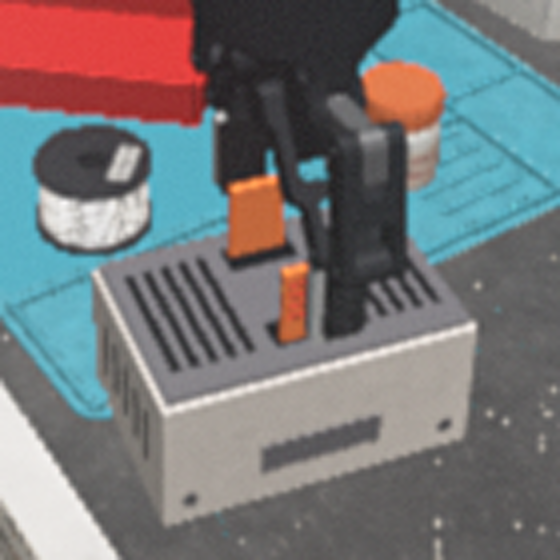

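The -y finger stands just outside the right tab (tab at ~(290,300) in the crop) and the other is behind the left one, clear of the plate. Closing now.

Emit:
carry_out:
  jaw: [0.8, 0.65, 0.55, 0.45, 0.4, 0.4, 0.4, 0.4, 0.4, 0.4]
  dp:
    - [0, 0, 0]
    - [0, 0, 0]
    - [0, 0, 0]
    - [0, 0, 0]
    - [0, 0, 0]
    - [0, 0, 0]
    - [0, 0, 0]
    - [0, 0, 0]
    - [0, 0, 0]
    - [0, 0, 0]
  turn:
    - [0, 0, 0]
    - [0, 0, 0]
    - [0, 0, 0]
    - [0, 0, 0]
    - [0, 0, 0]
    - [0, 0, 0]
    - [0, 0, 0]
    - [0, 0, 0]
    - [0, 0, 0]
    - [0, 0, 0]
  force: 35

```text
t: 3.7
ee_pos: [0.4592, -0.2652, 0.092]
tcp_rot: [0.519, -0.481, -0.517, -0.481]
wrist_force: [-1.9, 2.5, 11.6]
grip_width: 0.473
```

```bash
python3 s.py; python3 -c "
from h import *
c=cap('side','side3');cv2.imwrite('pics/side3z.png',cv2.resize(c['frame'][230:370,230:370],None,fx=4,fy=4,interpolation=cv2.INTER_CUBIC))"
```

```text
t 3.7 tcp [ 0.4592 -0.2652  0.092 ] yaw 94.22 down [ 0.002 -0.001 -1.   ] F [-1.9  2.5 11.6] g 0.473 q [-0.66  0.46 -0.46  0.65  0.   -0.74]
```

View pics/side3z.png

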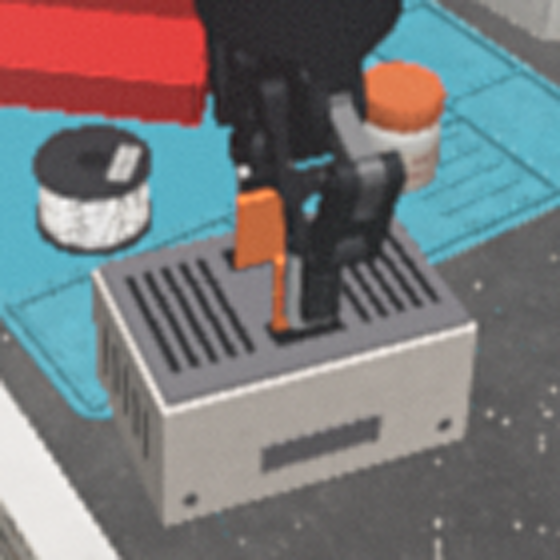

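Emit:
carry_out:
  jaw: [0.4, 0.4, 0.4, 0.4, 0.4, 0.4, 0.4, 0.4, 0.4, 0.4]
  dp:
    - [0, 0, 0.003]
    - [0, 0, 0.008]
    - [0, 0, 0.015]
    - [0, 0, 0.025]
    - [0, 0, 0.04]
    - [0, 0, 0.06]
    - [0, 0, 0.08]
    - [0, 0, 0.1]
    - [0, 0, 0.11]
    - [0, 0, 0.11]
  turn:
    - [0, 0, 0]
    - [0, 0, 0]
    - [0, 0, 0]
    - [0, 0, 0]
    - [0, 0, 0]
    - [0, 0, 0]
    - [0, 0, 0]
    - [0, 0, 0]
    - [0, 0, 0]
    - [0, 0, 0]

```text
t: 4.58
ee_pos: [0.4598, -0.2659, 0.2033]
tcp_rot: [0.52, -0.481, -0.516, -0.482]
wrist_force: [0.3, -0.5, -1.1]
grip_width: 0.468
```

```bash
python3 s.py; python3 -c "
from h import *
c=cap('side','side4');cv2.imwrite('pics/side4z.png',cv2.resize(c['frame'][160:360,200:380],None,fx=3,fy=3,interpolation=cv2.INTER_CUBIC))
c=cap('top','top4')
w=cloud(c);z=w[...,2]
p=w[190:300,360:440][(z[190:300,360:440]>.16)&(z[190:300,360:440]<.19)]
print(len(p),p.mean(0),cv2.minAreaRect((p[:,:2]*1000).astype(np.float32)))
A=np.c_[p[:,:2]-p[:,:2].mean(0),np.ones(len(p))];print(np.linalg.lstsq(A,p[:,2],rcond=None)[0])
"
```

```text
t 4.5833 tcp [ 0.4598 -0.2659  0.2033] yaw 94.19 down [ 0.004 -0.003 -1.   ] F [ 0.3 -0.5 -1.1] g 0.468 q [-0.66  0.33 -0.33  0.91 -0.   -0.74]
112 [ 0.50874814 -0.23331236  0.17337967] ((506.4979553222656, -238.21180725097656), (24.85236167907715, 32.94855880737305), 6.3616156578063965)
[0.0537993  0.03061159 0.17337967]
```

View pics/side4z.png

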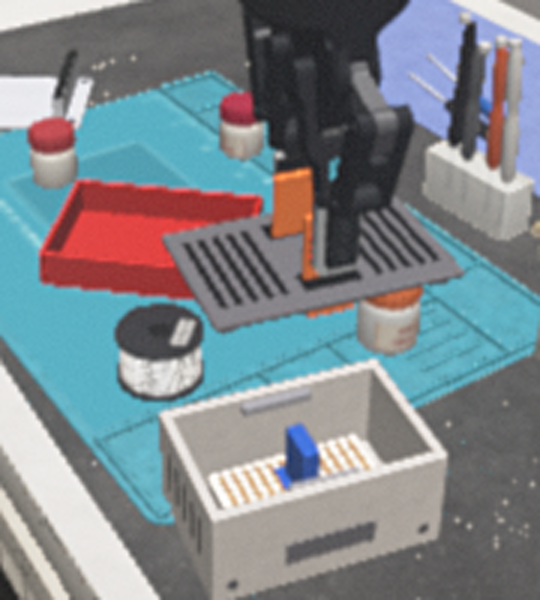

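The cover is off and held, the cartridge with its blue rib (300,455 in crop) stays in the housing. I'll measure the cover's tilt and offset in the grasp.

```bash
python3 - <<'E'
from h import *
c=load('side4');w=cloud(c);g=c['frame'].astype(int)
z=w[...,2]
m=np.zeros(z.shape,bool);m[225:275,250:358]=1
m&=(z>.14)&(z<.2)&(np.ptp(g,axis=2)<25)&(g.mean(2)>75)
p=w[m]
for _ in range(5):
    A=np.c_[p[:,:2]-p[:,:2].mean(0),np.ones(len(p))];x=np.linalg.lstsq(A,p[:,2],rcond=None)[0];r=p[:,2]-A@x;p=p[abs(r)<max(.0025,0)+.0*1]
print(len(p),x,p[:,:2].mean(0),r.std())
print(cv2.minAreaRect((p[:,:2]*1000).astype(np.float32)))
# plate corners read from the crop (3x, origin 200,160)
for x_,y_ in[(163,238),(215,330),(463,270),(398,200)]:
    print(ray(c,200+(x_+.5)/3-.5,160+(y_+.5)/3-.5,x[2]).round(4))
E
```

```text
1701 [ 0.0026428  -0.00219693  0.17508778] [ 0.45012334 -0.27800392] 0.0006449653430308184
((457.65777587890625, -269.2299499511719), (125.56615447998047, 80.17375183105469), 3.3833537101745605)
[ 0.3929 -0.2367  0.1751]
[ 0.3977 -0.3138  0.1751]
[ 0.5227 -0.3016  0.1751]
[ 0.5173 -0.2355  0.1751]
```

Emit:
carry_out:
  jaw: [0.4, 0.4, 0.4, 0.4, 0.4, 0.4, 0.4, 0.4, 0.4, 0.4, 0.4, 0.4, 0.4, 0.4, 0.4, 0.4, 0.4, 0.4, 0.4, 0.4]
  dp:
    - [-0.001, 0.01, 0]
    - [-0.004, 0.03, 0]
    - [-0.009, 0.06, 0]
    - [-0.014, 0.095, 0]
    - [-0.018, 0.13, 0]
    - [-0.023, 0.165, 0]
    - [-0.028, 0.2, 0]
    - [-0.033, 0.235, 0]
    - [-0.038, 0.27, 0]
    - [-0.043, 0.305, 0]
    - [-0.048, 0.34, 0]
    - [-0.053, 0.375, 0]
    - [-0.058, 0.41, 0]
    - [-0.063, 0.445, 0]
    - [-0.068, 0.475, -0.02]
    - [-0.071, 0.5, -0.04]
    - [-0.073, 0.515, -0.06]
    - [-0.074, 0.5215, -0.08]
    - [-0.074, 0.5215, -0.09]
    - [-0.074, 0.5215, -0.09]
  turn:
    - [0, 0, -0.01]
    - [0, 0, -0.02]
    - [0, 0, -0.04]
    - [0, 0, -0.07]
    - [0, 0, -0.1]
    - [0, 0, -0.13]
    - [0, 0, -0.15]
    - [0, 0, -0.18]
    - [0, 0, -0.2]
    - [0, 0, -0.23]
    - [0, 0, -0.26]
    - [0, 0, -0.28]
    - [0, 0, -0.31]
    - [0, 0, -0.34]
    - [0, 0, -0.36]
    - [0, 0, -0.38]
    - [0, 0, -0.39]
    - [0, 0, -0.394]
    - [0, 0, -0.394]
    - [0, 0, -0.394]

```text
t: 6.35
ee_pos: [0.3807, 0.2562, 0.107]
tcp_rot: [-0.414, 0.576, 0.415, 0.571]
wrist_force: [-0.4, 0.0, -0.5]
grip_width: 0.471
```

Emit:
carry_out:
  jaw: [0.4, 0.4]
  dp:
    - [0, 0, 0]
    - [0, 0, 0]
  turn:
    - [0, 0, 0]
    - [0, 0, 0]

```text
t: 6.52
ee_pos: [0.3841, 0.2566, 0.1104]
tcp_rot: [-0.414, 0.574, 0.414, 0.573]
wrist_force: [-0.1, -0.1, 0.0]
grip_width: 0.474
```

```bash
python3 s.py; python3 -c "
from h import *
c=cap('side','side5');cv2.imwrite('pics/side5z.png',cv2.resize(c['frame'][120:240,120:280],None,fx=4,fy=4,interpolation=cv2.INTER_CUBIC))
c=cap('top','top5');cv2.imwrite('pics/top5z.png',cv2.resize(c['frame'][210:300,130:240],None,fx=6,fy=6,interpolation=cv2.INTER_CUBIC))
w=cloud(c)[215:300,135:235].reshape(-1,3)
p=w[(w[:,2]>.074)&(w[:,2]<.092)]
print(len(p),p.mean(0),cv2.minAreaRect((p[:,:2]*1000).astype(np.float32)))
"
```

```text
t 6.5167 tcp [0.3841 0.2566 0.1104] yaw 71.6 down [-0.001 -0.    -1.   ] F [-0.1 -0.1  0. ] g 0.474 q [ 0.43  0.33 -0.62  0.63  0.    0.75]
1052 [0.37803548 0.24925649 0.08313748] ((384.33056640625, 255.8223114013672), (79.38804626464844, 126.23974609375), 72.27327728271484)
```

View pics/side5z.png

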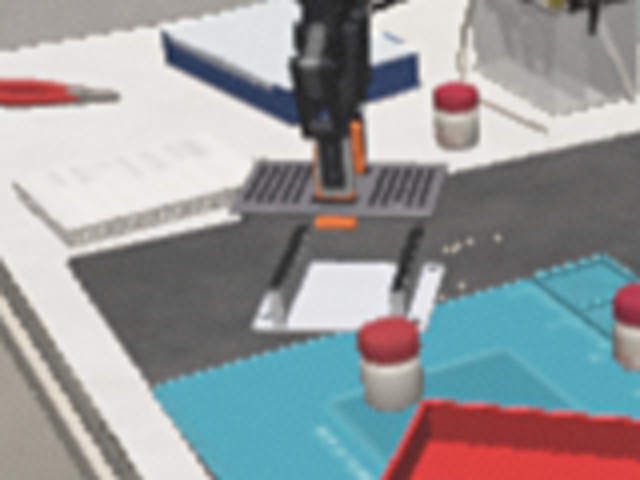

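View pics/top5z.png

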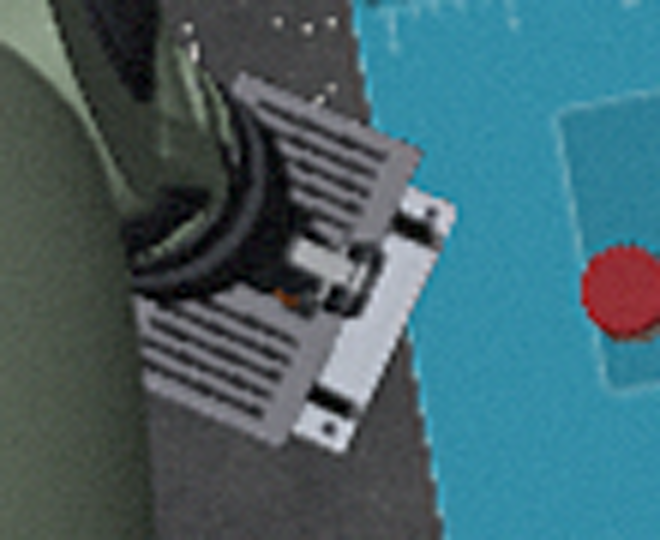

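Cover is level and centred on the stand (fit 384.3, 255.8 mm vs stand 384.5, 254.9). Lowering 45 mm.

Emit:
carry_out:
  jaw: [0.4, 0.4, 0.4, 0.4, 0.4, 0.4, 0.4, 0.4]
  dp:
    - [0, 0, -0.012]
    - [0, 0, -0.024]
    - [0, 0, -0.033]
    - [0, 0, -0.039]
    - [0, 0, -0.043]
    - [0, 0, -0.045]
    - [0, 0, -0.045]
    - [0, 0, -0.045]
  turn:
    - [0, 0, 0]
    - [0, 0, 0]
    - [0, 0, 0]
    - [0, 0, 0]
    - [0, 0, 0]
    - [0, 0, 0]
    - [0, 0, 0]
    - [0, 0, 0]

```text
t: 7.28
ee_pos: [0.3844, 0.2565, 0.0661]
tcp_rot: [-0.414, 0.574, 0.414, 0.573]
wrist_force: [-2.5, -1.3, 5.1]
grip_width: 0.472
```

```bash
python3 s.py; python3 -c "
from h import *
c=cap('side','side6');cv2.imwrite('pics/side6z.png',cv2.resize(c['frame'][120:240,120:280],None,fx=4,fy=4,interpolation=cv2.INTER_CUBIC))
c=cap('top','top6')
w=cloud(c)[215:300,135:235].reshape(-1,3)
p=w[(w[:,2]>.028)&(w[:,2]<.05)]
print(len(p),p.mean(0),cv2.minAreaRect((p[:,:2]*1000).astype(np.float32)))
"
```

```text
t 7.2833 tcp [0.3844 0.2565 0.0661] yaw 71.61 down [ 0. -0. -1.] F [-2.5 -1.3  5.1] g 0.472 q [ 0.43  0.4  -0.66  0.51 -0.    0.75]
1073 [0.37789647 0.24206026 0.03884298] ((369.48870849609375, 210.6556396484375), (176.4881591796875, 126.07107543945312), 72.0701675415039)
```

View pics/side6z.png

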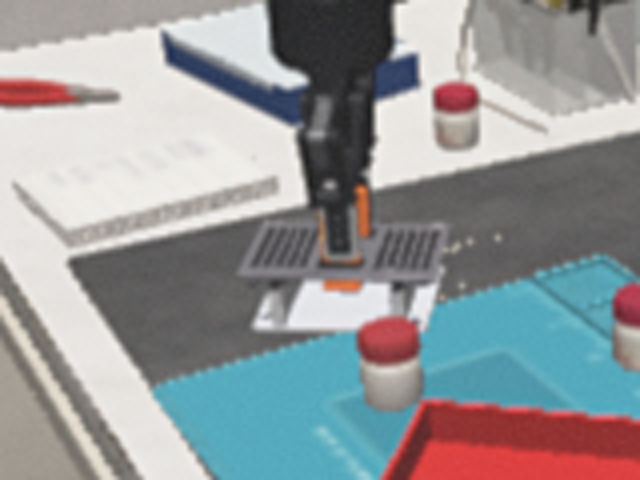

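The plate rests on both rails (5 N contact, its top at ~38 mm). Releasing and lifting off.

Emit:
carry_out:
  jaw: [0.5, 0.55, 0.6, 0.65, 0.7, 0.8, 0.9, 1, 1, 1, 1, 1, 1, 1]
  dp:
    - [0, 0, 0]
    - [0, 0, 0]
    - [0, 0, 0]
    - [0, 0, 0]
    - [0, 0, 0]
    - [0, 0, 0]
    - [0, 0, 0]
    - [0, 0, 0]
    - [0, 0, 0]
    - [0, 0, 0.02]
    - [0, 0, 0.05]
    - [0, 0, 0.09]
    - [0, 0, 0.13]
    - [0, 0, 0.13]
  turn:
    - [0, 0, 0]
    - [0, 0, 0]
    - [0, 0, 0]
    - [0, 0, 0]
    - [0, 0, 0]
    - [0, 0, 0]
    - [0, 0, 0]
    - [0, 0, 0]
    - [0, 0, 0]
    - [0, 0, 0]
    - [0, 0, 0]
    - [0, 0, 0]
    - [0, 0, 0]
    - [0, 0, 0]

```text
t: 8.55
ee_pos: [0.3882, 0.2585, 0.2023]
tcp_rot: [-0.415, 0.569, 0.413, 0.577]
wrist_force: [0.9, 0.9, 1.7]
grip_width: 0.997
```

```bash
python3 s.py; python3 -c "
from h import *
c=cap('side','side7');cv2.imwrite('pics/side7z.png',cv2.resize(c['frame'][120:240,120:280],None,fx=4,fy=4,interpolation=cv2.INTER_CUBIC))
c=cap('top','top7')
z=cloud(c)[...,2]
w=cloud(c)
# cartridge in the housing
q=w[205:285,370:430].reshape(-1,3)
r=q[(q[:,2]>.048)&(q[:,2]<.065)&(abs(q[:,0]-.459)<.03)&(abs(q[:,1]+.265)<.025)];print('rib',len(r),r.mean(0),cv2.minAreaRect((r[:,:2]*1000).astype(np.float32)))
r=q[(q[:,2]>.018)&(q[:,2]<.03)];print('frame',len(r),r.mean(0),cv2.minAreaRect((r[:,:2]*1000).astype(np.float32)))
f=c['frame'];cv2.imwrite('pics/top7z.png',np.hstack([cv2.resize(f[205:285,370:430],None,fx=6,fy=6,interpolation=cv2.INTER_CUBIC),cv2.resize(f[215:295,135:205],None,fx=6,fy=6,interpolation=cv2.INTER_CUBIC)]))
"
```

```text
t 8.55 tcp [0.3882 0.2585 0.2023] yaw 71.63 down [ 0.01   0.005 -1.   ] F [0.9 0.9 1.7] g 0.997 q [ 0.43  0.21 -0.5   0.85  0.    0.75]
rib 48 [ 0.45915477 -0.26618696  0.05639932] ((459.16766357421875, -266.404541015625), (8.810296058654785, 24.174741744995117), 3.98806095123291)
frame 820 [ 0.4592506  -0.26497312  0.02500138] ((457.7286071777344, -263.3912658691406), (128.925048828125, 83.15068054199219), 5.038702011108398)
```

View pics/side7z.png

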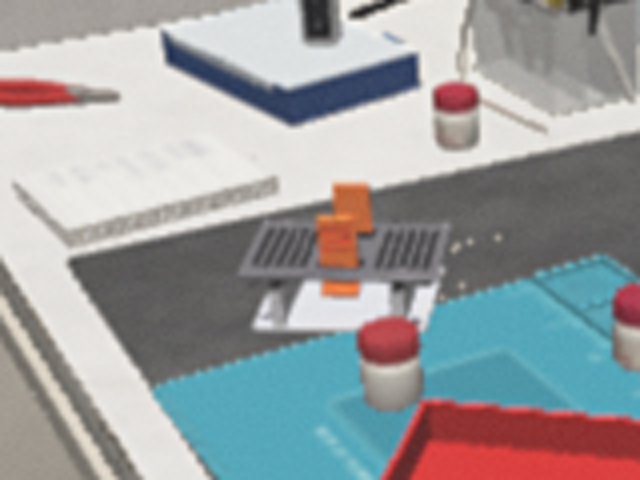

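View pics/top7z.png

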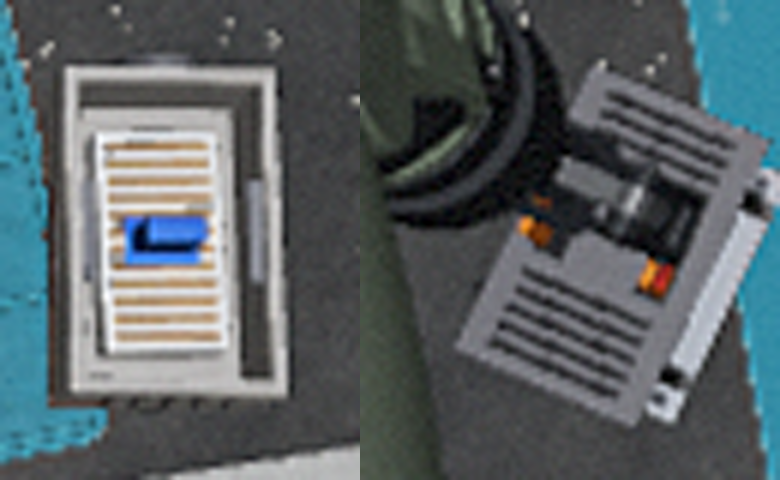

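The cover lies on the rails with tabs back at rest; the rib (top crop ~(175,230)) measures (0.4592, -0.2664), yaw ≈4.5°. Moving above it with jaws turned along its x.

Emit:
carry_out:
  jaw: [1, 0.9, 0.8, 0.7, 0.6, 0.5, 0.5, 0.5, 0.5, 0.5, 0.5, 0.5, 0.5, 0.5, 0.5, 0.5, 0.5, 0.5, 0.5, 0.5]
  dp:
    - [0.002, -0.015, 0]
    - [0.006, -0.045, 0]
    - [0.011, -0.08, 0]
    - [0.016, -0.115, 0]
    - [0.021, -0.15, 0]
    - [0.026, -0.185, 0]
    - [0.031, -0.22, 0]
    - [0.036, -0.255, 0]
    - [0.041, -0.29, 0]
    - [0.046, -0.325, 0]
    - [0.051, -0.36, 0]
    - [0.056, -0.395, 0]
    - [0.061, -0.43, 0]
    - [0.066, -0.465, 0]
    - [0.07, -0.495, 0]
    - [0.073, -0.515, -0.01]
    - [0.074, -0.5225, -0.03]
    - [0.074, -0.5225, -0.05]
    - [0.074, -0.5225, -0.06]
    - [0.074, -0.5225, -0.06]
  turn:
    - [0, 0, -0.05]
    - [0, 0, -0.11]
    - [0, 0, -0.18]
    - [0, 0, -0.25]
    - [0, 0, -0.32]
    - [0, 0, -0.4]
    - [0, 0, -0.48]
    - [0, 0, -0.56]
    - [0, 0, -0.64]
    - [0, 0, -0.72]
    - [0, 0, -0.8]
    - [0, 0, -0.88]
    - [0, 0, -0.95]
    - [0, 0, -1.02]
    - [0, 0, -1.09]
    - [0, 0, -1.14]
    - [0, 0, -1.171]
    - [0, 0, -1.171]
    - [0, 0, -1.171]
    - [0, 0, -1.171]

```text
t: 10.32
ee_pos: [0.4559, -0.264, 0.1316]
tcp_rot: [-0.026, 0.709, 0.03, 0.704]
wrist_force: [-1.6, -0.3, 0.1]
grip_width: 0.495
```

Emit:
carry_out:
  jaw: [0.5, 0.5, 0.5]
  dp:
    - [0, 0, 0]
    - [0, 0, 0]
    - [0, 0, 0]
  turn:
    - [0, 0, 0]
    - [0, 0, 0]
    - [0, 0, 0]

```text
t: 10.57
ee_pos: [0.4591, -0.2659, 0.1364]
tcp_rot: [-0.029, 0.706, 0.028, 0.707]
wrist_force: [0.2, 0.3, 0.2]
grip_width: 0.496
```

```bash
python3 s.py; python3 -c "
from h import *
c=cap('side','side8');cv2.imwrite('pics/side8z.png',cv2.resize(c['frame'][210:370,220:380],None,fx=4,fy=4,interpolation=cv2.INTER_CUBIC))
c=cap('top','top8');w=cloud(c)[215:300,135:235].reshape(-1,3)
for a,b in((.03,.045),(.06,.08)):
    p=w[(w[:,2]>a)&(w[:,2]<b)&(w[:,1]>.16)&(w[:,1]<.35)]
    print(len(p),p.mean(0),cv2.minAreaRect((p[:,:2]*1000).astype(np.float32)))
"
```

```text
t 10.5667 tcp [ 0.4591 -0.2659  0.1364] yaw 4.57 down [ 0.001 -0.001 -1.   ] F [0.2 0.3 0.2] g 0.496 q [-0.66  0.4  -0.41  0.75 -0.    0.83]
1189 [0.38837479 0.26706538 0.03836064] ((388.9864807128906, 269.09893798828125), (65.7992935180664, 127.7438735961914), 68.29145050048828)
32 [0.39251811 0.28077481 0.06968327] ((392.9775695800781, 281.59552001953125), (5.429227352142334, 23.141942977905273), 71.68163299560547)
```

View pics/side8z.png

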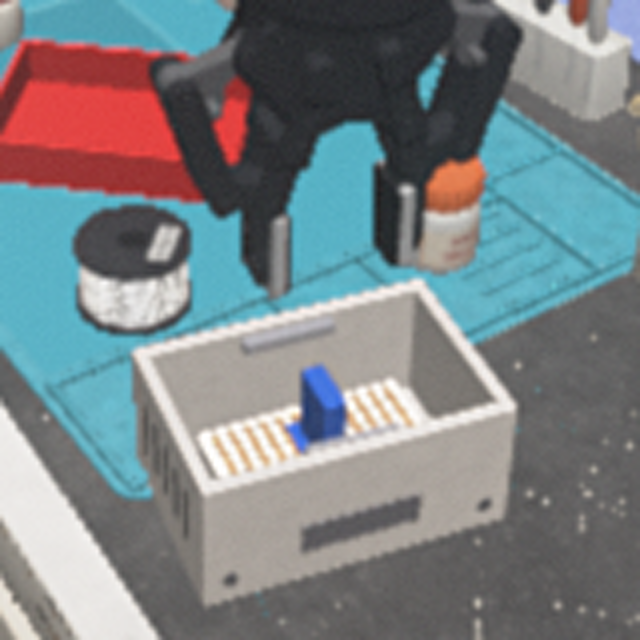

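Fingers straddle the rib (at (322,405) in the crop), aligned with it. Descending and pinching.

Emit:
carry_out:
  jaw: [0.4, 0.4, 0.4, 0.4, 0.4, 0.4, 0.4, 0.4, 0.3, 0.2, 0.1, 0, 0, 0, 0, 0, 0, 0]
  dp:
    - [0, 0, -0.015]
    - [0, 0, -0.03]
    - [0, 0, -0.045]
    - [0, 0, -0.058]
    - [0, 0, -0.068]
    - [0, 0, -0.075]
    - [0, 0, -0.079]
    - [0, 0, -0.079]
    - [0, 0, -0.079]
    - [0, 0, -0.079]
    - [0, 0, -0.079]
    - [0, 0, -0.079]
    - [0, 0, -0.079]
    - [0, 0, -0.079]
    - [0, 0, -0.079]
    - [0, 0, -0.079]
    - [0, 0, -0.079]
    - [0, 0, -0.079]
  turn:
    - [0, 0, 0]
    - [0, 0, 0]
    - [0, 0, 0]
    - [0, 0, 0]
    - [0, 0, 0]
    - [0, 0, 0]
    - [0, 0, 0]
    - [0, 0, 0]
    - [0, 0, 0]
    - [0, 0, 0]
    - [0, 0, 0]
    - [0, 0, 0]
    - [0, 0, 0]
    - [0, 0, 0]
    - [0, 0, 0]
    - [0, 0, 0]
    - [0, 0, 0]
    - [0, 0, 0]
  force: 35

```text
t: 12.17
ee_pos: [0.4589, -0.2662, 0.0571]
tcp_rot: [-0.028, 0.706, 0.028, 0.707]
wrist_force: [-1.1, 0.5, 6.2]
grip_width: 0.11
```

```bash
python3 s.py; python3 -c "
from h import *
c=cap('side','side9');cv2.imwrite('pics/side9z.png',cv2.resize(c['frame'][210:370,220:380],None,fx=4,fy=4,interpolation=cv2.INTER_CUBIC))
"
```

```text
t 12.1667 tcp [ 0.4589 -0.2662  0.0571] yaw 4.52 down [ 0.001 -0.001 -1.   ] F [-1.1  0.5  6.2] g 0.11 q [-0.66  0.51 -0.49  0.57 -0.    0.83]
```

View pics/side9z.png

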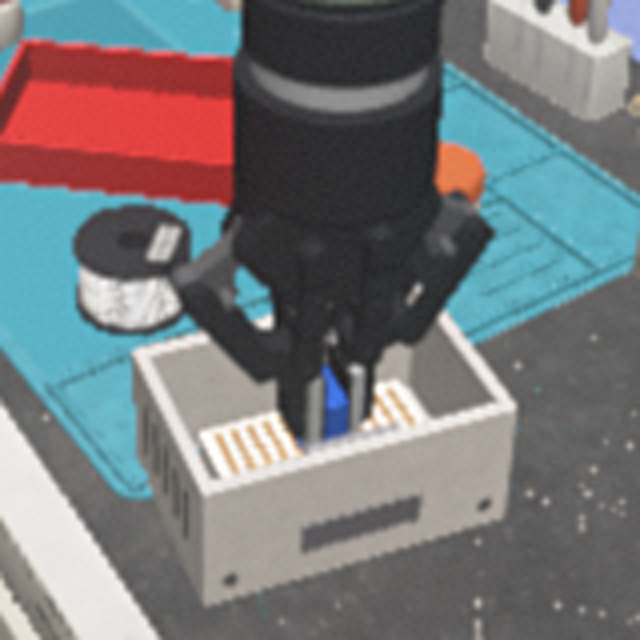

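The rib is held between the pads (opening 9.4 mm). Lifting straight up.

Emit:
carry_out:
  jaw: [0, 0, 0, 0, 0, 0, 0, 0, 0, 0, 0]
  dp:
    - [0, 0, 0.004]
    - [0, 0, 0.012]
    - [0, 0, 0.025]
    - [0, 0, 0.04]
    - [0, 0, 0.06]
    - [0, 0, 0.08]
    - [0, 0, 0.1]
    - [0, 0, 0.115]
    - [0, 0, 0.12]
    - [0, 0, 0.12]
    - [0, 0, 0.12]
  turn:
    - [0, 0, 0]
    - [0, 0, 0]
    - [0, 0, 0]
    - [0, 0, 0]
    - [0, 0, 0]
    - [0, 0, 0]
    - [0, 0, 0]
    - [0, 0, 0]
    - [0, 0, 0]
    - [0, 0, 0]
    - [0, 0, 0]

```text
t: 13.13
ee_pos: [0.4582, -0.2656, 0.1761]
tcp_rot: [-0.028, 0.707, 0.028, 0.706]
wrist_force: [-0.3, -0.0, -1.6]
grip_width: 0.112
```

```bash
python3 s.py; python3 -c "
from h import *
c=cap('side','side10');cv2.imwrite('pics/side10z.png',cv2.resize(c['frame'][190:370,210:390],None,fx=3.3,fy=3.3,interpolation=cv2.INTER_CUBIC))
"
```

```text
t 13.1333 tcp [ 0.4582 -0.2656  0.1761] yaw 4.53 down [-0.  0. -1.] F [-0.3 -0.  -1.6] g 0.112 q [-0.66  0.36 -0.37  0.85  0.    0.83]
```

View pics/side10z.png

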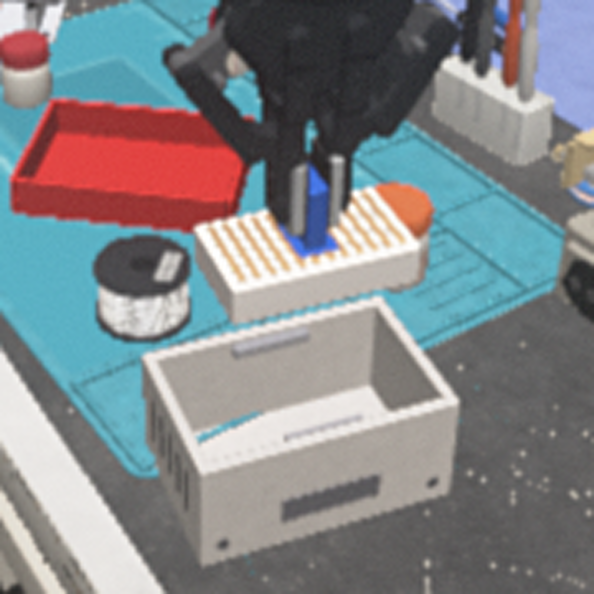

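The cartridge is out, level in the grip. Carrying it over the tray.

Emit:
carry_out:
  jaw: [0, 0, 0, 0, 0, 0, 0, 0, 0, 0, 0, 0, 0, 0, 0, 0]
  dp:
    - [-0.001, 0.01, 0]
    - [-0.002, 0.03, 0]
    - [-0.004, 0.055, 0]
    - [-0.006, 0.085, 0]
    - [-0.008, 0.115, 0]
    - [-0.01, 0.145, 0]
    - [-0.012, 0.175, 0]
    - [-0.014, 0.205, 0]
    - [-0.016, 0.23, 0]
    - [-0.017, 0.25, 0]
    - [-0.018, 0.26, -0.02]
    - [-0.018, 0.2645, -0.045]
    - [-0.018, 0.2645, -0.065]
    - [-0.018, 0.2645, -0.08]
    - [-0.018, 0.2645, -0.08]
    - [-0.018, 0.2645, -0.08]
  turn:
    - [0, 0, -0.02]
    - [0, 0, -0.06]
    - [0, 0, -0.11]
    - [0, 0, -0.17]
    - [0, 0, -0.23]
    - [0, 0, -0.29]
    - [0, 0, -0.35]
    - [0, 0, -0.41]
    - [0, 0, -0.46]
    - [0, 0, -0.5]
    - [0, 0, -0.525]
    - [0, 0, -0.525]
    - [0, 0, -0.525]
    - [0, 0, -0.525]
    - [0, 0, -0.525]
    - [0, 0, -0.525]

```text
t: 14.52
ee_pos: [0.4389, -0.001, 0.0952]
tcp_rot: [0.156, 0.691, -0.156, 0.688]
wrist_force: [-0.2, -0.4, -1.6]
grip_width: 0.11
```

```bash
python3 s.py; python3 -c "
from h import *
c=cap('side','side11');cv2.imwrite('pics/side11z.png',cv2.resize(c['frame'][150:320,180:350],None,fx=3.3,fy=3.3,interpolation=cv2.INTER_CUBIC))
c=cap('top','top11');cv2.imwrite('pics/top11z.png',cv2.resize(c['frame'][190:300,220:370],None,fx=4,fy=4,interpolation=cv2.INTER_CUBIC))
"
```

```text
t 14.5167 tcp [ 0.4389 -0.001   0.0952] yaw -25.55 down [-0.004  0.001 -1.   ] F [-0.2 -0.4 -1.6] g 0.11 q [-0.17  0.32 -0.68  0.57 -0.    1.85]
```

View pics/side11z.png

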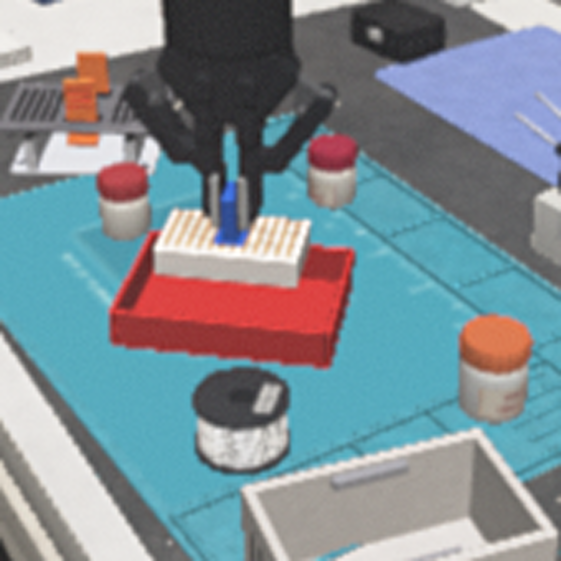

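View pics/top11z.png

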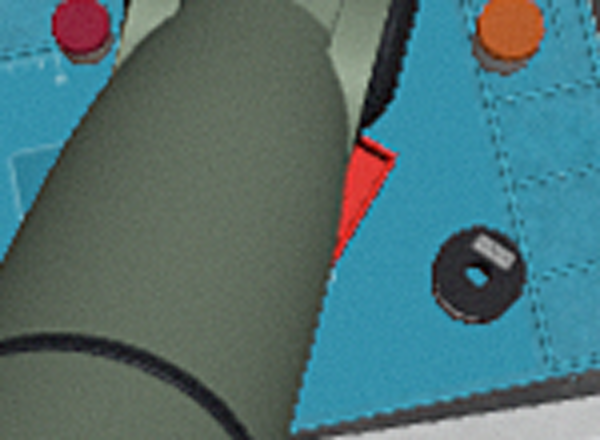

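The cartridge hangs over the tray, aligned with its long side. Lowering.

Emit:
carry_out:
  jaw: [0, 0, 0, 0, 0, 0, 0, 0]
  dp:
    - [0, 0, -0.012]
    - [0, 0, -0.022]
    - [0, 0, -0.03]
    - [0, 0, -0.036]
    - [0, 0, -0.039]
    - [0, 0, -0.041]
    - [0, 0, -0.041]
    - [0, 0, -0.041]
  turn:
    - [0, 0, 0]
    - [0, 0, 0]
    - [0, 0, 0]
    - [0, 0, 0]
    - [0, 0, 0]
    - [0, 0, 0]
    - [0, 0, 0]
    - [0, 0, 0]

```text
t: 15.28
ee_pos: [0.4405, -0.0014, 0.0561]
tcp_rot: [0.156, 0.69, -0.156, 0.69]
wrist_force: [-2.1, 0.4, 4.8]
grip_width: 0.107
```

```bash
python3 s.py; python3 -c "
from h import *
c=cap('side','side12');cv2.imwrite('pics/side12z.png',cv2.resize(c['frame'][150:320,180:350],None,fx=3.3,fy=3.3,interpolation=cv2.INTER_CUBIC))
"
```

```text
t 15.2833 tcp [ 0.4405 -0.0014  0.0561] yaw -25.55 down [ 0. -0. -1.] F [-2.1  0.4  4.8] g 0.107 q [-0.17  0.39 -0.72  0.46 -0.    1.85]
```

View pics/side12z.png

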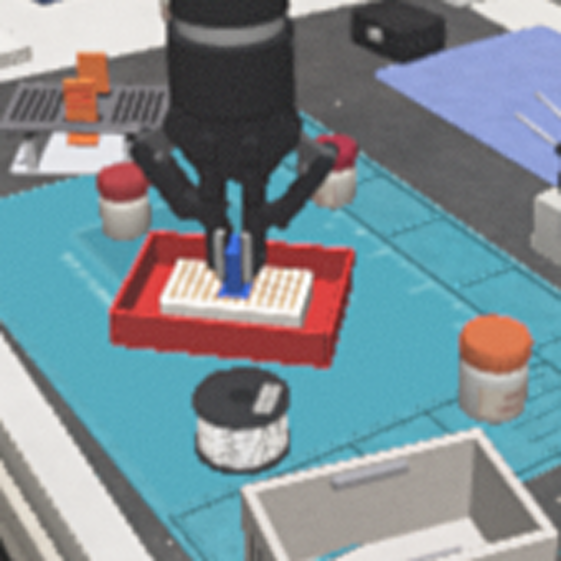

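The filter rests on the tray floor (4.8 N contact). Releasing, lifting, and moving aside so the top camera sees all.

Emit:
carry_out:
  jaw: [0.15, 0.2, 0.3, 0.4, 0.4, 0.4, 0.4, 0.4, 0.4, 0.4, 0.4, 0.4, 0.4, 0.4]
  dp:
    - [0, 0, 0]
    - [0, 0, 0]
    - [0, 0, 0]
    - [0, 0, 0]
    - [0, 0, 0]
    - [0, 0, 0]
    - [0, 0, 0.01]
    - [0, 0, 0.03]
    - [0, 0, 0.06]
    - [0, 0, 0.095]
    - [0, 0, 0.13]
    - [0, 0, 0.165]
    - [0, 0, 0.18]
    - [0, 0, 0.18]
  turn:
    - [0, 0, 0]
    - [0, 0, 0]
    - [0, 0, 0]
    - [0, 0, 0]
    - [0, 0, 0]
    - [0, 0, 0]
    - [0, 0, 0]
    - [0, 0, 0]
    - [0, 0, 0]
    - [0, 0, 0]
    - [0, 0, 0]
    - [0, 0, 0]
    - [0, 0, 0]
    - [0, 0, 0]

```text
t: 16.5
ee_pos: [0.4429, -0.0017, 0.2393]
tcp_rot: [0.156, 0.687, -0.156, 0.692]
wrist_force: [1.5, -0.2, 0.1]
grip_width: 0.403
```

Emit:
carry_out:
  jaw: [0.4, 0.4, 0.4, 0.4, 0.4, 0.4, 0.4, 0.4, 0.4, 0.4, 0.4, 0.4, 0.4, 0.4]
  dp:
    - [0, -0.015, 0]
    - [0, -0.045, 0]
    - [0, -0.08, 0]
    - [0, -0.115, 0]
    - [0, -0.15, 0]
    - [0, -0.185, 0]
    - [0, -0.22, 0]
    - [0, -0.25, 0]
    - [0, -0.28, 0]
    - [0, -0.31, 0]
    - [0, -0.33, 0]
    - [0, -0.34, 0]
    - [0, -0.34, 0]
    - [0, -0.34, 0]
  turn:
    - [0, 0, 0]
    - [0, 0, 0]
    - [0, 0, 0]
    - [0, 0, 0]
    - [0, 0, 0]
    - [0, 0, 0]
    - [0, 0, 0]
    - [0, 0, 0]
    - [0, 0, 0]
    - [0, 0, 0]
    - [0, 0, 0]
    - [0, 0, 0]
    - [0, 0, 0]
    - [0, 0, 0]

```text
t: 17.67
ee_pos: [0.4399, -0.3405, 0.2343]
tcp_rot: [0.157, 0.69, -0.156, 0.689]
wrist_force: [-0.9, -0.8, 0.2]
grip_width: 0.399
```

```bash
python3 s.py; python3 - <<'E'
from h import *
c=cap('side','side13')
c=cap('top','top13');w=cloud(c);cv2.imwrite('pics/top13z.png',cv2.resize(c['frame'][170:310,140:380],None,fx=3.3,fy=3.3,interpolation=cv2.INTER_CUBIC))
def fit(n,box,a,b):
    q=w[box[1]:box[3],box[0]:box[2]].reshape(-1,3);p=q[(q[:,2]>a)&(q[:,2]<b)]
    A=np.c_[p[:,:2]-p[:,:2].mean(0),np.ones(len(p))];s=np.linalg.lstsq(A,p[:,2],rcond=None)[0]
    print(n,len(p),p.mean(0).round(4),cv2.minAreaRect((p[:,:2]*1000).astype(np.float32)),'slope',s[:2].round(3))
S=(140,215,215,295);fit('plate',S,.034,.044);fit('tabs',S,.058,.09)
T=(255,210,320,275);fit('rib',T,.045,.07);fit('frame',T,.019,.027)
for n,b in dict(reel=(323,243,358,276),ja=(332,182,362,210),jb=(225,183,252,208),jc=(222,246,248,272)).items(): fit(n,b,.03,.08)
E
```

```text
t 17.6667 tcp [ 0.4399 -0.3405  0.2343] yaw -25.58 down [-0.001  0.002 -1.   ] F [-0.9 -0.8  0.2] g 0.399 q [-0.79  0.35 -0.21  1.01  0.    1.23]
plate 1560 [0.3837 0.2563 0.0386] ((383.9467468261719, 254.83204650878906), (88.6723861694336, 125.76409912109375), 71.61237335205078) slope [-0.  0.]
tabs 64 [0.3842 0.2554 0.069 ] ((384.5124206542969, 256.3331604003906), (57.033050537109375, 23.650012969970703), 71.986328125) slope [-0.096  0.033]
rib 0 [nan nan nan] ((0.0, 0.0), (0.0, 0.0), 0.0) slope [0. 0.]
frame 241 [ 0.4718 -0.0189  0.0239] ((474.6950988769531, -20.51559066772461), (96.54174041748047, 60.40152359008789), 63.27372741699219) slope [-0.004 -0.006]
reel 401 [ 0.4143 -0.1311  0.0378] ((414.5255126953125, -130.80056762695312), (54.318729400634766, 54.48662567138672), 31.277725219726562) slope [-0.001 -0.004]
ja 254 [ 0.5603 -0.137   0.054 ] ((561.5687866210938, -137.9219512939453), (40.515892028808594, 40.682918548583984), 56.16788101196289) slope [ 0.189 -0.045]
jb 187 [0.5406 0.1211 0.0486] ((541.7725830078125, 121.4008560180664), (34.44856643676758, 34.128849029541016), 5.6068902015686035) slope [0.132 0.074]
jc 0 [nan nan nan] ((0.0, 0.0), (0.0, 0.0), 0.0) slope [0. 0.]<stdin>:6: RuntimeWarning: Mean of empty slice.
  ret = um.true_divide(
<stdin>:7: RuntimeWarning: Mean of empty slice.
```

View pics/top13z.png

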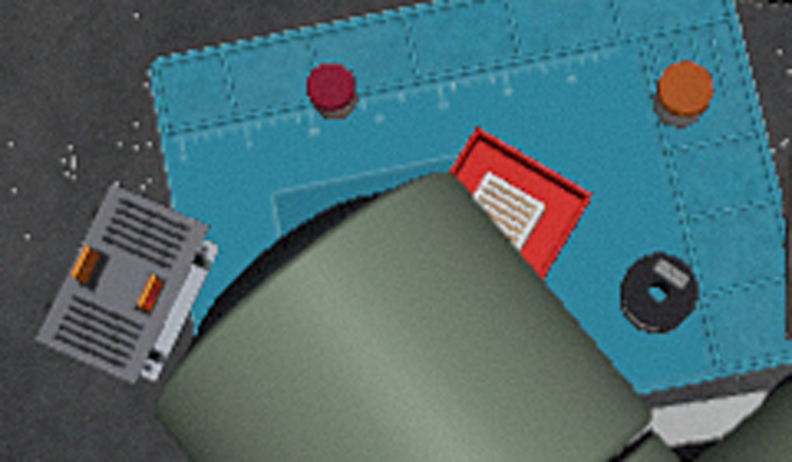

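View pics/side13.png

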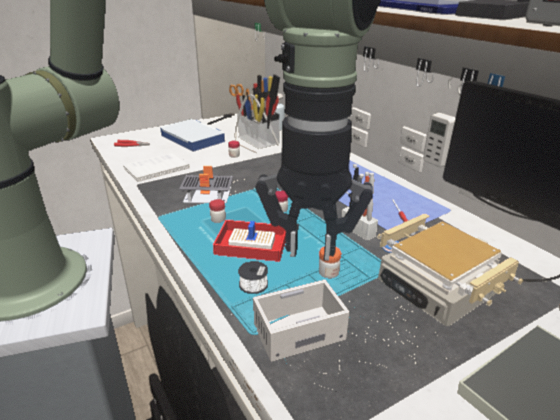

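The top view shows the cover square on the stand, but the elbow hides the rib and the near jar. The side view shows the filter flat in the tray at (250,237) and that jar upright at (217,210), so I'll check both numerically from there.

```bash
python3 - <<'E'
from h import *
for tag in('side0','side13'):
    c=load(tag);w=cloud(c);f=c['frame'];cv2.imwrite(f'pics/{tag}z.png',cv2.resize(f[160:275,170:300],None,fx=5,fy=5,interpolation=cv2.INTER_CUBIC))
    p=w[195:224,205:230].reshape(-1,3);p=p[(p[:,2]>.02)&(p[:,2]<.07)];print(tag,'jc',len(p),np.median(p,0).round(4),p[:,2].max())
h=cv2.cvtColor(f,cv2.COLOR_BGR2HSV);m=np.zeros(h.shape[:2],bool);m[215:250,230:275]=1;m&=(h[...,0]>100)&(h[...,0]<130)&(h[...,1]>120)
p=w[m];print('rib',len(p),np.median(p,0).round(4),p.max(0).round(4))
q=w[215:265,215:290].reshape(-1,3);q=q[(q[:,2]>.02)&(q[:,2]<.028)&(np.hypot(q[:,0]-.441,q[:,1])<.055)]
A=np.c_[q[:,:2]-q[:,:2].mean(0),np.ones(len(q))];print('frame top',len(q),q.mean(0).round(4),np.linalg.lstsq(A,q[:,2],rcond=None)[0].round(4))
E
```

```text
side0 jc 286 [0.3886 0.1054 0.0401] 0.05116415117622536
side13 jc 287 [0.3882 0.106  0.0405] 0.05154041772984369
rib 110 [nan nan nan] [nan nan nan]
frame top 661 [ 0.4417 -0.0054  0.024 ] [0.0038 0.004  0.024 ]
```

View pics/side13z.png

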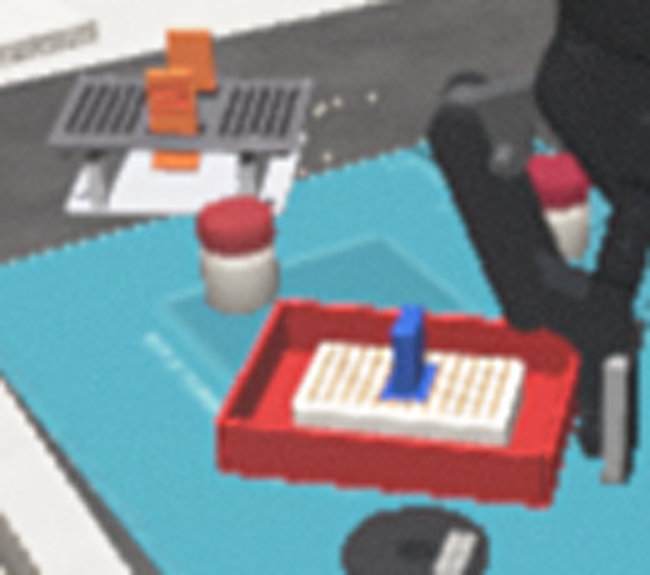

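All in place: the filter lies flat, rib up, mid-tray (top at 24 mm, slope <0.005), and the gripper is clear.

```bash
python3 -c "
from cell import arm
print(arm.finish_job())"
```

```text
the job is handed in; nothing more can be done
None
```

I unclipped the cover by squeezing its tabs and set it on the stand. Then I lifted the filter out by its rib, set it in the red tray and let go. I handed the job in at about 18 s; `finish_job` gives no verdict.

**Cover:** its fitted centre is about (384, 255.5) mm and the stand's is (384.5, 255) mm. It is level, and its yaw matches the stand's to within about 0.5°. The plate top is at about 38 mm, and the tabs are back about 57 mm apart, which is their rest position.

**Filter:** it is flat with the rib up. The frame's top is at 24 mm with a slope under 0.005, and its middle is within about 5 mm of the tray's.

**Bystanders:** the reel, the orange-cap jar and the far red-cap jar are unmoved in the top view, and the near red-cap jar is unmoved in the side view. All four shifted by less than 1 mm, and the gripper was clear of everything at the end.

**Failed or disagreeing checks:**
- The arm hid the rib and the near jar from the top camera in the final picture, so I checked the filter and that jar from the side camera instead.
- The colour-and-depth measurement of the rib from the side returned no usable value. The filter's final position therefore rests on the frame fit and the picture.
- The two cameras differ by about 2 mm, which is within the stated calibration.

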